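# Set up a gel caster: clamp the tray, take the comb off its drying peg, seat it

## Robot

A 6-joint arm with a two-finger parallel gripper is mounted at the origin on a cart in front of the work surface, level with it; the furniture and walls round the work are solid. World frame = base frame: x ahead of the robot, y to its left, z up, the work surface at z = 0. Lengths are in m, angles in rad, forces in N, time in s.
With the tool pointing down it reaches from about 0.3 to 1 m from the base axis. Payload 5.1 kg.
Tool frame: the origin (TCP) lies between the finger pads; the fingertips stand 22 mm ahead of it and the grasp point (between the pads) lies 3 mm ahead of it; z points along the fingers, y is the line along which they close (so a half turn about z gives the same grasp; the last joint's range is limited). The gripper opens to 95 mm and grips with 3 to 60 N. Pads are 20 mm wide; open, the fingers measure 119 mm over their backs; the gripper's body (75 mm by 180 mm) begins 59 mm behind the grasp point.
Start: joints at [1.172, 0.124, 1.65, -0, 1.367, -0.083], TCP at [0.202, 0.618, 0.237] pointing down, gripper open.
Joint ranges: [-2.61, 2.61], [-1.02, 2.33], [0.03, 2.71], [-1.35, 4.49], [0.32, 2.68], [-2.91, 2.91]. Speed limits (rad/s): [2.57, 2.57, 3.14, 3.14, 3.14, 3.14].

## Interface

Orientations are given as a unit quaternion [w, x, y, z].
In Python, from plant import ctrl, viewer, job gives the robot as it stands.
- The arm moves only by the tool jog_arm, never from a script. Its argument "commands" is a list of rows, each a list of 5 numbers: the finger opening in m, from 0 to 0.0951, then the shift along the tool's x, y, z in m, then the turn about the tool's z in degrees. In form: [[jaw, x, y, z, yaw], ...]. A call has 1 to 5 rows; each row is the pose to reach, as a shift and turn from the pose commanded when the call began, along the tool's axes at that moment; what a row does not reach only later rows make up. A row lasts 1/12 s, in which the tool goes at most 41.7 mm and 7.16 degrees, less where a joint would pass 70% of its speed; a pose out of reach is approached as far as the arm can. A call with a gripper value outside its range is refused whole. The fingers move at their own pace and stop on an object; "newtons" is the grip in N (left out, the last holds). Time passes only in rows, so rows that repeat a pose let the fingers close. It gives the time, the measured TCP pose, the force, the opening and the grip force at its end, in the units of the state.
- ctrl.state(): the state, without advancing time (a new reading comes with each control period).
- viewer.snapshot(name): name is "side" or "top"; returns the picture (400x640x3 uint8, red, green, blue); there is no depth.
- viewer.get_calibration(name): a dict with "fx", "fy", "cx", "cy" (pixels), "camera_from_world" (4x4, takes a point from world to camera coordinates). Camera axes: x right, y down, z forward; pixel columns grow to the right and rows downward; lengths in m; the calibration is good to about 2 mm. A picture is of the moment at which its call begins. get_calibration takes no time and is no camera call.
- job.close_job(): hands the job in; it is judged then, once.
Trained networks look in the newest picture that a camera, given by its name, has taken for a name from the list of things; names that differ only in an ending like _2 or _b are one class to them, and where a whole thing is asked for, a point or a joint stands for the part that bears it (a point fixed in the world has none). Each returns a list of dicts, best first, with "confidence" (0 to 1); they miss things now and then, are a little off and sometimes report something else, mostly with a low value. They report only what shows in the picture. A call takes as long as a camera call. They do not tell look-alikes from the thing itself.
- viewer.spot_in(camera, target): "bbox" ([left, top, width, height] in pixels, round what is visible of it).
The state is a dict: "t": time; "q": joint angles; "joint_vel": joint speeds; "joint_torque": joint torques, N m; "position": TCP position; "ee_rot": TCP orientation; "contact_force": force on the tool from outside, world axes, zero at the start; "wrist_torque": the same for the moment, N m; "finger_gap": finger opening in m; "gripper_force": force on a finger pad.
Only numpy, scipy, OpenCV 4.12 (cv2) and the standard library are available. Lean on these libraries where they do the work, as an engineer would, in place of code of your own. Each camera call takes 0.05 s, during which the arm holds its last target. There are 200 camera calls.

## Task

Get the gel caster ready for pouring: first fold its cam lever all the way down so that the tray is clamped, then take the comb with the many teeth off its peg on the draining stand, lifting its slot over the peg's upturned tip instead of wrenching it, and seat it upright and fully home, teeth down, in the pair of tray slots nearest the lever. Leave the other comb (the one with a single broad blade) hanging, the lever down, and the flask and the sand timer standing where they are.

Things in the scene. Friction and masses are not known exactly. Their poses are not given: they have to be found in the camera images.
- cam_lever (a joint): Cam lever at one end of the caster: a steel bar with a black T-handle. 0 = open, bar upright; 1.5 rad = fully folded down (limit): level, pointing away from the tray. It stays where it is left (takes about 3 N at the handle). Starts at 0 to 0.35. Folding it pushes the tray 6 mm along the caster's +x onto the gasket.
- lever_handle (a point): Middle of the lever's T-handle (black cylinder, 16 mm diameter, 44 mm long, along the caster's y), 85 mm from the hinge. The bar between hinge and handle is 16 mm wide and 9 mm thick.
- cam_lever_hinge (a point): Middle of the lever's hinge axis, which runs along the caster's y, 40 mm above the bench. The bar swings from straight up (0) towards the caster's -x (1.5).
- caster: Gel caster, fixed: grey frame 222 mm long (x), 126 mm wide (y), origin on the bench; x runs from the lever end (hinge at x = -101 mm) to the fixed end wall (outer face x = +93 mm, 56 mm high). In it lies the tray, a clear open trough 150 mm long, 100 mm wide outside, 84 inside; its long walls, 8 mm thick, reach 60 mm above the bench and carry two pairs of slots open at the top.
- slot_near (a point): The pair of tray slots nearest the lever: point midway between the two slot floors, 38 mm above the bench, axes as the caster's. Each slot is 11 mm wide along x, 22 mm deep, with rounded lips (4 mm radius), and goes through its wall in y. The tray's inner floor is 23 mm below this point. Moves with the tray.
- slot_far (a point): The same for the other pair of slots, 80 mm further along the caster's +x.
- comb_stand: White draining stand, fixed: drip trough 270 mm wide (y), 16 mm high, with an upright back panel, top 164 mm above the bench. Origin on the bench under the panel's front face; -x faces the robot. Two level steel pegs, 6 mm diameter, run along -x from the panel at y = +65 and -65 mm, axis 150 mm above the bench, to x = -93 mm, where the tip turns up; the tip ends at x = -105 mm.
- peg_left (a point): Top of the upturned tip of the peg at the stand's +y: 15 mm above the peg's axis, 102 mm out from the panel. A comb hangs on each peg, about 50 mm out from the panel; which comb hangs on which varies.
- peg_right (a point): The same for the peg at the stand's -y.
- comb_teeth: White plastic comb with eight narrow teeth, 80 g, 112 mm wide (y), 8 mm thick (x), 101 mm high, z up. Origin: middle of the crossbar's underside, which rests on the slot floors. Crossbar 112 mm wide, z = 0 to 20 mm; teeth 74 mm wide over all, down to z = -21 mm; tab 56 mm wide, up to z = 80 mm, with a hang slot 20 mm wide, z = 28 to 56 mm. Either face may look either way in the tray.
- comb_teeth_grip (a point): Middle of the top edge of that comb's tab. Grip the 24 mm of tab above the slot, 8 mm thick, fingers only about 40 mm open (else they meet the peg's tip). Hanging, the slot's upper edge rests on the peg: lift 12 mm or more to clear the tip; after 22 mm the slot's lower edge meets the peg from below.
- comb_blade: The other comb: same size, tab and hang slot, but with one broad blade, 74 mm wide, in place of the teeth. Stays on its peg.
- flask: Round small stoppered flask, 55 mm in diameter, 71 mm high, origin under its centre; stays.
- sand_timer: Sand timer, 35 mm in diameter, 98 mm high, origin under its centre; stays.
Not all that is in view belongs to the job. Leave any purple look-alike of the comb_teeth alone.

How it is judged:
By the outcome, as a careful person would: the job done as asked, in the order asked, and still so for the second after the job is handed in, with the robot touching nothing.
It also fails if it takes over 62 s, if anything falls off the work surface, if the arm or the gripper's body presses on something with over 40 N, if the wrist force passes 120 N, or if a joint passes its speed limit or range.

## Working session

There is one attempt and no reset: what is moved stays moved. The work goes in short steps, Python scripts to look and compute and a tool call to move; the robot and the scene stay as the last step left them, time stands still between calls to the robot, and variables do not carry over. Pictures are saved under pics/ and viewed, at most 10 in all, crops included, and the job is handed in when it is done.

Besides the shell and the picture viewer there is one more tool, called after ">>>" as name(argument=value, ...), one argument or row to a line, values as JSON. jog_arm: Moves the arm, as the interface text tells. Its arguments: {"type":"object","properties":{"commands":{"type":"array","items":{"type":"array","items":{"type":"number"}}},"newtons":{"type":"number"}},"required":["commands"]}

```bash
mkdir -p pics; ls
cat > h.py <<'E'
import numpy as np, cv2
from plant import ctrl, viewer, job
def snap(c,n):
    im=viewer.snapshot(c); cv2.imwrite(f'pics/{n}.png',cv2.cvtColor(im,cv2.COLOR_RGB2BGR)); return im
def cal(c):
    k=viewer.get_calibration(c); return np.array([[k['fx'],0,k['cx']],[0,k['fy'],k['cy']],[0,0,1]]),np.array(k['camera_from_world'])
def proj(c,p):
    K,T=cal(c); q=K@(T@np.append(p,1))[:3]; return q[:2]/q[2]
def ray(c,uv):
    K,T=cal(c); R=T[:3,:3]; return -R.T@T[:3,3], R.T@np.linalg.solve(K,[*uv,1])
def onz(c,uv,z):
    o,d=ray(c,uv); return o+d*(z-o[2])/d[2]
def tri(a,b):
    o1,d1=ray('side',a);o2,d2=ray('top',b)
    s=np.linalg.lstsq(np.c_[d1,-d2],o2-o1,rcond=None)[0]; p,q=o1+s[0]*d1,o2+s[1]*d2
    return (p+q)/2,np.linalg.norm(p-q)
E
python3 - <<'E'
from h import *
np.set_printoptions(precision=3,suppress=True)
for c in('side','top'):
    snap(c,c+'0'); print(c,ray(c,(320,200)))
    for t in('lever_handle','cam_lever','caster','comb_stand','comb_teeth','comb_blade','flask','sand_timer'):
        print(t,[(np.round(d['bbox']).tolist(),round(d['confidence'],2)) for d in viewer.spot_in(c,t)[:3]])
print(ctrl.state())
E
```

```text
pics
side (array([ 0.059, -0.606,  0.781]), array([ 0.414,  0.714, -0.565]))
lever_handle [([381.0, 306.0, 28.0, 28.0], 0.85)]
cam_lever [([379.0, 305.0, 30.0, 34.0], 0.72)]
caster [([335.0, 262.0, 81.0, 93.0], 0.81)]
comb_stand [([269.0, 166.0, 63.0, 93.0], 0.7)]
comb_teeth [([285.0, 170.0, 12.0, 34.0], 0.83), ([216.0, 164.0, 15.0, 27.0], 0.58)]
comb_blade [([297.0, 187.0, 18.0, 38.0], 0.88)]
flask [([382.0, 225.0, 18.0, 24.0], 0.87), ([419.0, 246.0, 14.0, 29.0], 0.58)]
sand_timer [([418.0, 245.0, 17.0, 32.0], 0.8), ([300.0, 189.0, 15.0, 36.0], 0.35)]
top (array([0.349, 0.198, 1.35 ]), array([ 0.157,  0.012, -0.988]))
lever_handle [([447.0, 219.0, 20.0, 17.0], 0.59), ([383.0, 196.0, 85.0, 53.0], 0.28)]
cam_lever [([446.0, 222.0, 24.0, 13.0], 0.65)]
caster [([380.0, 192.0, 87.0, 57.0], 0.79)]
comb_stand [([250.0, 192.0, 90.0, 56.0], 0.59)]
comb_teeth [([212.0, 207.0, 17.0, 30.0], 0.73), ([253.0, 213.0, 39.0, 4.0], 0.66), ([173.0, 248.0, 26.0, 26.0], 0.6)]
comb_blade [([302.0, 215.0, 28.0, 5.0], 0.47)]
flask []
sand_timer [([357.0, 152.0, 19.0, 18.0], 0.56)]
{'t': 0.9, 'q': array([ 1.172,  0.124,  1.65 , -0.   ,  1.367, -0.083]), 'joint_vel': array([-0.002, -0.001, -0.001, -0.002,  0.002,  0.001]), 'joint_torque': array([ -0.001, -41.758, -36.023,   0.077,   0.043,   0.   ]), 'position': array([0.202, 0.618, 0.237]), 'ee_rot': array([0.   , 0.157, 0.988, 0.   ]), 'contact_force': array([0.643, 0.575, 0.442]), 'wrist_torque': array([ 0.016,  0.019, -0.061]), 'gripper_force': 0.0, 'finger_gap': 0.09508241832179422}
```

Run:
```python
import cv2
a=cv2.imread('pics/side0.png')[140:380,190:450]; b=cv2.imread('pics/top0.png')[140:300,150:490]
cv2.imwrite('pics/s0.png',cv2.resize(a,(650,600),interpolation=cv2.INTER_CUBIC));cv2.imwrite('pics/t0.png',cv2.resize(b,(799,376),interpolation=cv2.INTER_CUBIC))
```

```text
(no output)
```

View pics/s0.png

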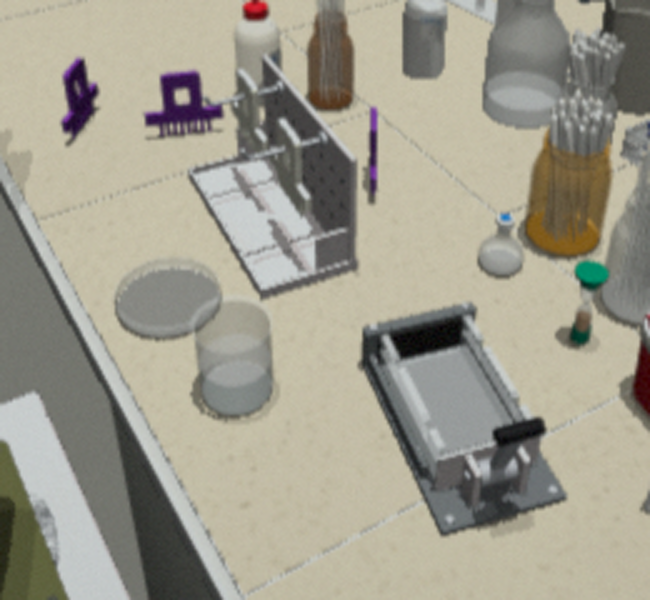

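View pics/t0.png

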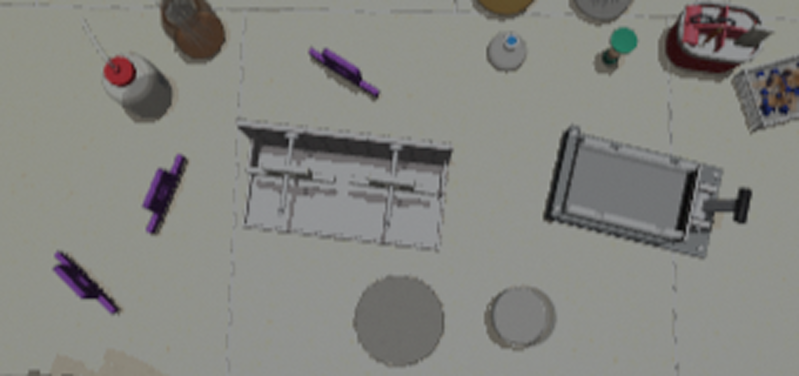

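```bash
cat > fit.py <<'E'
from h import *
from scipy.optimize import least_squares
def S(u,v): return ('side',(190+u/2.5,140+v/2.5))
def T(u,v): return ('top',(150+u/2.35,140+v/2.35))
def w(p,L): 
    c,s=np.cos(p[2]),np.sin(p[2]); return np.array([p[0]+c*L[0]-s*L[1],p[1]+s*L[0]+c*L[1],L[2]])
def fit(obs,p0):
    f=lambda p: np.concatenate([proj(c,w(p,L))-uv for L,(c,uv) in obs])
    r=least_squares(f,p0,loss='soft_l1'); return r.x,r.fun.reshape(-1,2)
E
python3 - <<'E'
from fit import *
np.set_printoptions(precision=3,suppress=True)
ob=[((-.129,-.063,.008),T(721,165)),((-.129,.063,.008),T(705,257)),((.093,-.063,.056),T(572,126)),((.093,.063,.056),T(547,218)),
((-.129,.063,.008),S(443,530)),((-.129,-.063,.008),S(566,494)),((.093,.063,.056),S(363,330)),((.093,-.063,.056),S(472,306))]
p,r=fit(ob,[.5,.1,1.5]); print('caster',p,'\n',r)
print('handle',tri(S(519,432)[1],T(743,206)[1]),'hinge',w(p,(-.101,0,.04)),'slots unclamped',tri(S(519,432)[1],T(743,206)[1])[1])
ob=[((0,.135,.164),T(237,122)),((0,-.135,.164),T(452,150)),
((0,-.135,.164),S(354,160)),((0,.135,.164),S(268,57)),((-.105,.065,.165),S(207,103)),((-.105,-.065,.165),S(246,157)),((-.105,.065,.16),T(283,217)),((-.105,-.065,.16),T(388,232))]
q,r=fit(ob,[.6,.4,0]); print('stand',q,'\n',r)
print([w(q,(-.05,y,.165)) for y in(.065,-.065)])
print('combs',tri((291,187),(272.5,215)),tri((306,206),(316,217.5)))
for z,n,uv in((.07,'timer',T(624,42)),(.07,'flask',T(508,50)),(.06,'jar',T(520,317))): print(n,onz('top',uv[1],z))
E
```

```text
caster [ 0.5   -0.09   1.352] 
 [[ 1.227  1.489]
 [ 0.537  0.697]
 [-0.775 -0.621]
 [ 1.199 -0.657]
 [-0.031  0.317]
 [ 1.028 -0.272]
 [-1.059 -2.491]
 [-0.469 -3.316]]
handle (array([ 0.472, -0.216,  0.119]), np.float64(0.0008099221377907663)) hinge [ 0.478 -0.188  0.04 ] slots unclamped 0.0008099221377907663
stand [ 0.542  0.276 -0.106] 
 [[ 0.906  0.28 ]
 [ 2.41   0.029]
 [-0.103 -0.153]
 [-1.45  -1.771]
 [-0.767 -3.403]
 [-1.547 -3.206]
 [ 0.142 -0.881]
 [ 0.684 -1.433]]
[array([0.5  , 0.346, 0.165]), array([0.486, 0.216, 0.165])]
combs (array([0.502, 0.352, 0.112]), np.float64(0.00895194167345521)) (array([0.492, 0.224, 0.12 ]), np.float64(0.0005246298715493718))
timer [ 0.693 -0.083  0.07 ]
flask [0.679 0.072 0.07 ]
jar [0.328 0.054 0.06 ]
```

>>> jog_arm(
  commands=[
    [0,-0.127,-0.163,0,0],
    [0,-0.127,-0.163,0,0],
    [0,-0.127,-0.163,0,0],
    [0,-0.127,-0.163,0,0],
    [0,-0.127,-0.163,0,0],
  ],
  newtons=20,
)

```text
t: 1.32
position: [0.2722, 0.4217, 0.2366]
ee_rot: [0.0, 0.157, 0.988, -0.0]
contact_force: [1.2, 0.1, -0.8]
finger_gap: 0.0673
gripper_force: 0.0
```

>>> jog_arm(
  commands=[
    [0,-0.127,-0.163,0,0],
    [0,-0.127,-0.163,0,0],
    [0,-0.127,-0.163,0,0],
    [0,-0.127,-0.163,0,0],
    [0,-0.127,-0.163,0,0],
  ],
)

```text
t: 1.73
position: [0.3422, 0.2272, 0.237]
ee_rot: [0.001, 0.157, 0.988, 0.0]
contact_force: [2.2, 0.8, -0.0]
finger_gap: 0.0337
gripper_force: 0.0
```

>>> jog_arm(
  commands=[
    [0,-0.127,-0.163,0,0],
    [0,-0.127,-0.163,0,0],
    [0,-0.127,-0.163,0,0],
    [0,-0.127,-0.163,0,0],
    [0,-0.127,-0.163,0,0],
  ],
)

```text
t: 2.15
position: [0.4124, 0.0325, 0.2372]
ee_rot: [0.001, 0.157, 0.988, 0.0]
contact_force: [0.8, 0.2, -0.9]
finger_gap: 0.0024
gripper_force: 0.0
```

>>> jog_arm(
  commands=[
    [0,-0.126,-0.159,0,-5.6],
    [0,-0.126,-0.159,0,-5.6],
    [0,-0.126,-0.159,0,-5.6],
    [0,-0.126,-0.159,0,-5.6],
    [0,-0.126,-0.159,0,-5.6],
  ],
)

```text
t: 2.57
position: [0.4829, -0.1582, 0.2369]
ee_rot: [0.0, 0.109, 0.994, -0.0]
contact_force: [0.8, 1.5, 0.0]
finger_gap: 0.0006
gripper_force: 0.0
```

>>> jog_arm(
  commands=[
    [0,0,0,0.04,0],
    [0,0,0,0.08,0],
    [0,0,0,0.107,0],
    [0,0,0,0.107,0],
  ],
)

```text
t: 2.9
position: [0.4782, -0.1541, 0.1227]
ee_rot: [-0.006, 0.109, 0.994, 0.002]
contact_force: [-0.9, 0.6, -0.1]
finger_gap: 0.0005
gripper_force: 0.0
```

Run:
```python
from h import *
a=snap('side','s1')[250:370,320:450]; b=snap('top','t1')[170:270,370:500]
o=np.hstack([cv2.resize(a,(390,360),interpolation=2),cv2.resize(b,(390,300),interpolation=2).copy() if 0 else cv2.resize(np.vstack([b,b[:20]*0]),(390,360),interpolation=2)])
cv2.imwrite('pics/c1.png',o[:,:,::-1])
```

```text
(no output)
```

View pics/c1.png

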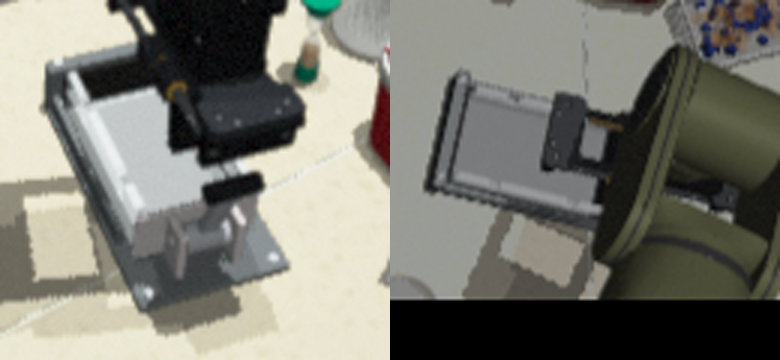

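>>> jog_arm(
  commands=[
    [0,0,-0.035,0,0],
    [0,0,-0.065,0.008,0],
    [0,0,-0.085,0.022,0],
    [0,0,-0.102,0.035,0],
    [0,0,-0.107,0.052,0],
  ],
)

```text
t: 3.42
position: [0.4615, -0.2598, 0.0802]
ee_rot: [0.003, 0.11, 0.994, 0.002]
contact_force: [3.1, 10.6, 0.9]
finger_gap: 0.0003
gripper_force: 4.1
```

>>> jog_arm(
  commands=[
    [0,0,0,0.006,0],
    [0,0,0,0.008,0],
    [0,0,0,0.008,0],
  ],
)

```text
t: 3.67
position: [0.4608, -0.2605, 0.0733]
ee_rot: [0.001, 0.109, 0.994, -0.0]
contact_force: [-4.3, 3.7, 4.0]
finger_gap: -0.0
gripper_force: 2.3
```

>>> jog_arm(
  commands=[
    [0,0,0,0.004,0],
    [0,0,0,0.008,0],
    [0,0,0,0.008,0],
  ],
)

```text
t: 3.92
position: [0.4623, -0.2608, 0.0713]
ee_rot: [0.001, 0.108, 0.994, -0.0]
contact_force: [-10.9, 12.9, 32.0]
finger_gap: 0.0004
gripper_force: 17.2
```

>>> jog_arm(
  commands=[
    [0,0,0,-0.04,0],
    [0.04,0,0,-0.08,0],
    [0.04,0,0,-0.12,0],
    [0.04,0,0,-0.16,0],
    [0.04,0,0.03,-0.2,0],
  ],
)

```text
t: 4.33
position: [0.4659, -0.2384, 0.2627]
ee_rot: [0.004, 0.11, 0.994, -0.003]
contact_force: [1.0, 0.2, 0.4]
finger_gap: 0.0216
gripper_force: 0.0
```

Run:
```python
from h import *
a=snap('side','s2'); b=snap('top','t2')
r=lambda im,y,x,h,w,W,H: cv2.resize(im[y:y+h,x:x+w],(W,H),interpolation=cv2.INTER_CUBIC)
o=np.vstack([np.hstack([r(a,155,260,70,70,400,400),r(a,260,325,100,100,400,400)]),r(b,187,245,25+0,100,800,200)])
# top strip covers rows 187..212 ; make it 50 rows instead
o=np.vstack([np.hstack([r(a,155,265,75,70,350,375),r(a,260,325,107,100,350,375)]),r(b,190,240,30,100,700,210)])
cv2.imwrite('pics/c2.png',o[:,:,::-1])
for c in('side','top'):
  for t in('comb_teeth','comb_blade','cam_lever','lever_handle'): print(c,t,[(np.round(d['bbox'],1).tolist(),round(d['confidence'],2)) for d in viewer.spot_in(c,t)[:3]])
```

```text
side comb_teeth [([286.5, 168.2, 8.9, 33.6], 0.76), ([245.9, 171.8, 30.8, 20.5], 0.67), ([212.8, 163.2, 19.2, 31.6], 0.56)]
side comb_blade [([297.5, 184.9, 19.0, 39.7], 0.64), ([282.5, 168.5, 14.2, 33.9], 0.22)]
side cam_lever [([380.6, 318.4, 38.2, 47.3], 0.74)]
side lever_handle [([380.8, 316.5, 39.9, 45.7], 0.76)]
top comb_teeth [([172.3, 250.5, 23.7, 22.9], 0.78), ([212.5, 206.6, 17.9, 34.1], 0.7), ([254.4, 208.0, 38.2, 9.5], 0.64)]
top comb_blade [([299.6, 213.3, 38.1, 7.8], 0.61)]
top cam_lever [([443.6, 223.5, 37.0, 17.0], 0.81)]
top lever_handle [([444.0, 218.5, 34.8, 22.1], 0.64)]
```

View pics/c2.png

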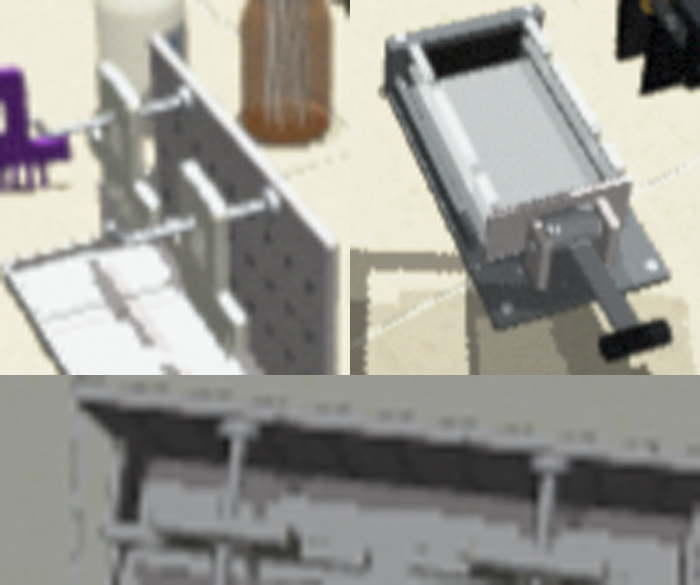

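Run:
```python
from fit import *
np.set_printoptions(precision=4,suppress=True)
S2=lambda u,v:('side',(265+u/5,155+v/5)); T2=lambda u,v:('top',(240+u/7,190+(v-375)/7)); S3=lambda u,v:('side',(325+(u-350)/3.5,260+v/3.5))
L=(-.004,.065,.15);R=(-.004,-.065,.15)
print(tri(S2(185,97)[1],T2(238,428)[1]),tri(S2(272,198)[1],T2(550,462)[1]))
ob=[(L,S2(185,97)),(R,S2(272,198)),(L,T2(238,428)),(R,T2(550,462)),((0,.135,.164),S2(155,38)),((0,-.135,.164),S2(335,245)),((0,.135,.164),T(237,122)),((0,-.135,.164),T(452,150))]
q,r=fit(ob,[.54,.276,-.1]);print('stand',q);print(r)
for uv in (S2(120,83)[1],):
  g=onz('side',uv,.177); c,s=np.cos(q[2]),np.sin(q[2]); d=g[:2]-q[:2]; print('tabtop',g,'local',c*d[0]+s*d[1],-s*d[0]+c*d[1])
for x in(-.04,-.05,-.06): print(x,w(q,(x,.065,.177)),proj('side',w(q,(x,.065,.177))),proj('top',w(q,(x,.065,.177))),proj('top',w(q,(x,.065,.107))))
# caster with lever down: handle
print('handle',tri(S3(636,340)[1],T(743,206)[1]))
ob=[((-.129,-.063,.008),T(721,165)),((-.129,.063,.008),T(705,257)),((.093,-.063,.056),T(572,126)),((.093,.063,.056),T(547,218)),
((-.129,.063,.008),S3(498,326)),((-.129,-.063,.008),S3(667,277)),((.093,.063,.056),S3(385,42)),((.093,-.063,.056),S3(543,8)),((-.101-.0848,.022,.046),S3(605,348)),((-.101-.0848,-.022,.046),S3(666,332))]
p,r=fit(ob,[.5,-.09,1.35]);print('caster',p);print(r)
```

```text
(array([0.5451, 0.3468, 0.1487]), np.float64(0.0006855707067173641)) (array([0.5331, 0.2166, 0.1501]), np.float64(0.0004088569055611548))
stand [ 0.5432  0.2799 -0.103 ]
[[ 0.3803 -0.1357]
 [-0.078   0.2603]
 [ 0.6509 -0.4337]
 [ 0.3704  0.1577]
 [-0.7303 -2.1223]
 [-0.9503 -0.9918]
 [-0.5206  0.1222]
 [ 0.9875 -0.371 ]]
tabtop [0.4974 0.3395 0.177 ] local -0.05166290048901831 0.05463335723503663
-0.04 [0.5101 0.3486 0.177 ] [291.3421 169.2629] [271.7481 208.0022] [274.611  211.2421]
-0.05 [0.5001 0.3497 0.177 ] [288.315  169.9506] [271.2437 211.4741] [274.138  214.5268]
-0.06 [0.4902 0.3507 0.177 ] [285.2711 170.6422] [270.7381 214.9552] [273.6638 217.8198]
handle (array([ 0.4825, -0.2546,  0.0033]), np.float64(0.002445148191434202))
caster [ 0.4996 -0.0918  1.346 ]
[[ 1.9251  2.0053]
 [ 0.9936  1.1672]
 [ 0.024  -0.5281]
 [ 1.7542 -0.6221]
 [-0.2746 -0.0553]
 [ 1.9669 -0.814 ]
 [-0.5342 -2.0809]
 [-1.3175 -2.6207]
 [-0.7468  0.4059]
 [ 0.7115 -0.7407]]
```

>>> jog_arm(
  commands=[
    [0.04,0.032,0.197,-0.015,30],
    [0.04,0.032,0.197,-0.015,30],
    [0.04,0.032,0.197,-0.015,30],
    [0.04,0.032,0.197,-0.015,30],
    [0.04,0.032,0.197,-0.015,30],
  ],
)

```text
t: 5.25
position: [0.4753, -0.0433, 0.2685]
ee_rot: [-0.001, 0.366, 0.931, -0.0]
contact_force: [-0.1, 0.5, 0.2]
finger_gap: 0.04
gripper_force: 0.0
```

>>> jog_arm(
  commands=[
    [0.04,0.126,0.155,0,30],
    [0.04,0.126,0.155,0,30],
    [0.04,0.126,0.155,0,30],
    [0.04,0.126,0.155,0,30],
    [0.04,0.126,0.155,0,30],
  ],
)

```text
t: 5.67
position: [0.4866, 0.1426, 0.2685]
ee_rot: [-0.0, 0.594, 0.805, -0.001]
contact_force: [0.5, 0.1, 0.6]
finger_gap: 0.04
gripper_force: 0.0
```

>>> jog_arm(
  commands=[
    [0.04,0.19,0.0736,0,23],
    [0.04,0.19,0.0736,0,23],
    [0.04,0.19,0.0736,0,23],
    [0.04,0.19,0.0736,0,23],
    [0.04,0.19,0.0736,0,23],
  ],
)

```text
t: 6.08
position: [0.4993, 0.3409, 0.2682]
ee_rot: [-0.0, 0.741, 0.672, -0.001]
contact_force: [0.5, 1.0, 0.6]
finger_gap: 0.0402
gripper_force: 0.0
```

>>> jog_arm(
  commands=[
    [0.04,0,0,0.03,0],
    [0.04,0,0,0.04,0],
    [0.04,0,0,0.04,0],
  ],
)

```text
t: 6.33
position: [0.4974, 0.338, 0.2239]
ee_rot: [-0.001, 0.74, 0.673, -0.005]
contact_force: [-0.4, -0.8, -1.6]
finger_gap: 0.0402
gripper_force: 0.0
```

>>> jog_arm(
  commands=[
    [0.04,0.01,0.002,0,0],
    [0.04,0.01,0.002,0.01,0],
    [0.04,0.01,0.002,0.02,0],
    [0.04,0.01,0.002,0.02,0],
  ],
)

```text
t: 6.67
position: [0.502, 0.3479, 0.2073]
ee_rot: [-0.0, 0.741, 0.672, -0.002]
contact_force: [0.7, -0.4, -1.3]
finger_gap: 0.0399
gripper_force: 0.0
```

Run:
```python
from h import *
a=snap('side','s3')
r=lambda im,y,x,h,w,W,H: cv2.resize(im[y:y+h,x:x+w],(W,H),interpolation=cv2.INTER_CUBIC)
cv2.imwrite('pics/c3.png',r(a,130,250,90,90,540,540)[:,:,::-1])
print(ctrl.state()['position'])
```

```text
[0.50216399 0.34808537 0.20809821]
```

View pics/c3.png

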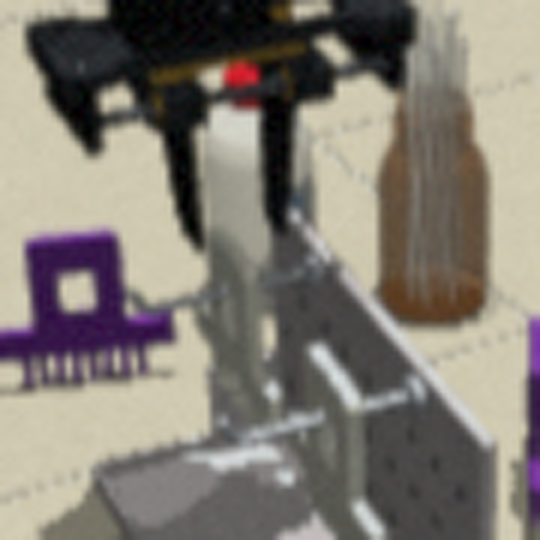

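>>> jog_arm(
  commands=[
    [0.04,0,0,0.015,0],
    [0.04,0,0,0.029,0],
    [0.04,0,0,0.029,0],
    [0.01,0,0,0.029,0],
    [0.0,0,0,0.029,0],
  ],
  newtons=25,
)

```text
t: 7.13
position: [0.5027, 0.349, 0.1807]
ee_rot: [-0.0, 0.74, 0.672, 0.0]
contact_force: [0.3, -0.1, 0.3]
finger_gap: 0.0319
gripper_force: 0.0
```

>>> jog_arm(
  commands=[
    [0.0,0,0,0,0],
    [0,0,0,0,0],
    [0,0,0,0,0],
    [0,0,0,0,0],
    [0,0,0,0,0],
  ],
)

```text
t: 7.55
position: [0.5028, 0.3493, 0.1811]
ee_rot: [0.0, 0.74, 0.672, 0.0]
contact_force: [-1.3, -0.3, 2.1]
finger_gap: 0.008
gripper_force: 25.0
```

>>> jog_arm(
  commands=[
    [0,0,0,-0.006,0],
    [0,0,0,-0.012,0],
    [0,0,0,-0.017,0],
    [0,0,0,-0.017,0],
  ],
)

```text
t: 7.88
position: [0.5033, 0.3495, 0.1993]
ee_rot: [0.0, 0.74, 0.672, 0.001]
contact_force: [0.7, 0.1, -0.9]
finger_gap: 0.0079
gripper_force: 25.0
```

>>> jog_arm(
  commands=[
    [0,0,-0.02,0,0],
    [0,0,-0.04,0,0],
    [0,0,-0.06,0,0],
    [0,0,-0.08,0,0],
    [0,0,-0.1,0,0],
  ],
)

```text
t: 8.3
position: [0.4022, 0.3586, 0.1974]
ee_rot: [0.0, 0.74, 0.672, 0.0]
contact_force: [0.8, 0.3, -1.4]
finger_gap: 0.0082
gripper_force: 25.0
```

>>> jog_arm(
  commands=[
    [0,0,-0.01,-0.02,0],
    [0,0,-0.01,-0.05,0],
    [0,0,-0.01,-0.07,0],
    [0,0,-0.01,-0.07,0],
  ],
)

```text
t: 8.63
position: [0.3947, 0.3612, 0.2734]
ee_rot: [0.0, 0.74, 0.673, 0.005]
contact_force: [0.8, -0.2, -0.0]
finger_gap: 0.0075
gripper_force: 25.0
```

Run:
```python
from h import *
a=snap('side','s4'); b=snap('top','t4')
r=lambda im,y,x,h,w,W,H: cv2.resize(im[y:y+h,x:x+w],(W,H),interpolation=cv2.INTER_CUBIC)
cv2.imwrite('pics/c4.png',np.hstack([r(a,110,220,100,110,550,500),r(b,180,230,100,50,250,500)])[:,:,::-1])
print(ctrl.state()['position'])
```

```text
[0.39335839 0.35980939 0.26816908]
```

View pics/c4.png

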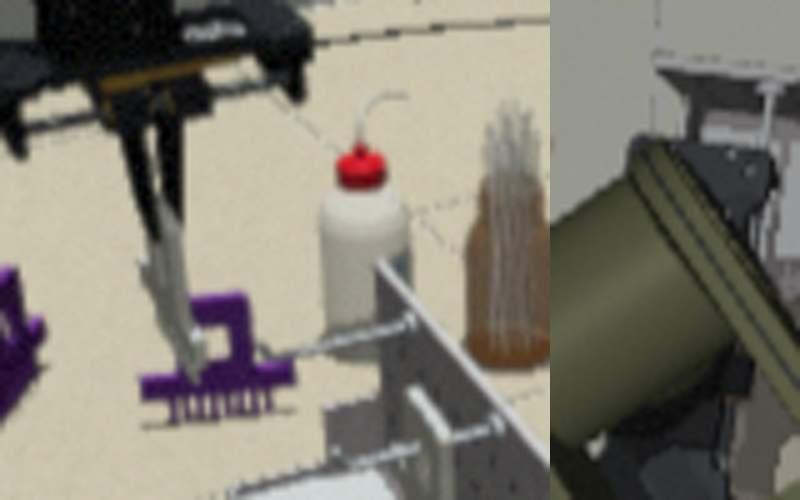

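Run:
```python
from h import *
a=cv2.imread('pics/s4.png'); b=cv2.imread('pics/t4.png')
r=lambda im,y,x,h,w,W,H: cv2.resize(im[y:y+h,x:x+w],(W,H),interpolation=cv2.INTER_CUBIC)
o=np.hstack([r(a,262,334,80,65,487,600),np.vstack([r(b,190,380,60,0+39,312,480),np.zeros((120,312,3),np.uint8)])])
A=r(a,262,334,75,75,600,600)[:, :400]; B=r(b,190,380,60,80,400,300)
o=np.hstack([A,np.vstack([B,r(a,262,370,75,100,400,300)])])
cv2.imwrite('pics/c5.png',o)
```

```text
(no output)
```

View pics/c5.png

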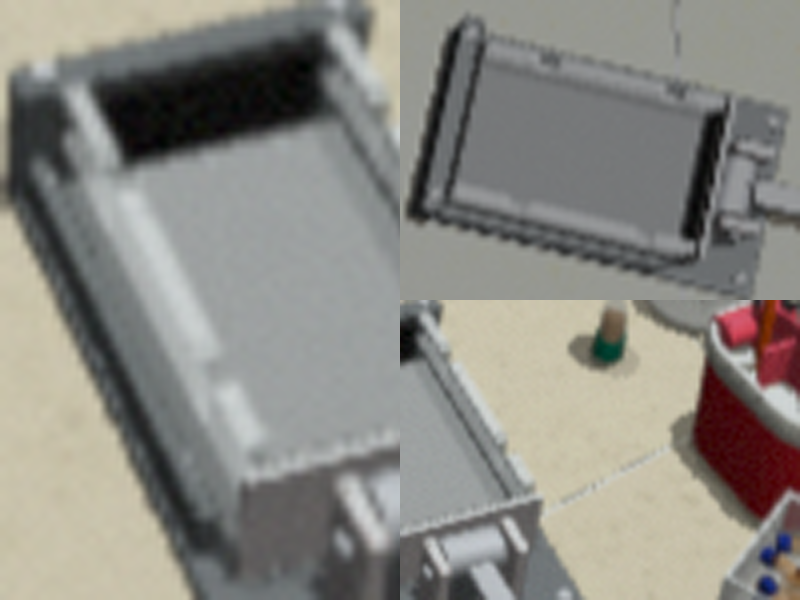

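Run:
```python
from fit import *
np.set_printoptions(precision=4,suppress=True)
s=lambda u,v:('side',(334+u/8,262+v/8)); s2=lambda u,v:('side',(370+(u-400)/4,262+(v-300)/4)); t=lambda u,v:('top',(380+(u-400)/5,190+v/5))
S3=lambda u,v:('side',(325+(u-350)/3.5,260+v/3.5))
print('near/-y',tri(s2(507,450)[1],t(680,92)[1]),'far/-y',tri(s2(448,362)[1],t(550,60)[1]))
for z in(.05,.06): print(z,'near+y',onz('side',s(215,370)[1],z),'far+y',onz('side',s(112,180)[1],z),'near-y',onz('side',s2(507,450)[1],z),onz('top',t(680,92)[1],z),'far-y',onz('side',s2(448,362)[1],z),onz('top',t(550,60)[1],z))
base=[((-.129,-.063,.008),t(787,108)),((-.129,.063,.008),t(752,292)),((.093,-.063,.056),t(470,22)),((.093,.063,.056),t(424,214)),
((-.129,.063,.008),S3(498,326)),((-.129,-.063,.008),S3(667,277)),((.093,.063,.056),S3(385,42)),((.093,-.063,.056),S3(543,8)),((-.1858,.022,.046),S3(605,348)),((-.1858,-.022,.046),S3(666,332))]
sl=[(0,.046,s(215,370)),(.08,.046,s(112,180)),(0,-.046,s2(507,450)),(.08,-.046,s2(448,362)),(0,-.046,t(680,92)),(.08,-.046,t(550,60))]
def f(p): 
    return np.concatenate([proj(c,w(p,L))-uv for L,(c,uv) in base]+[proj(c,w(p,(p[3]+x,y,.055)))-uv for x,y,(c,uv) in sl])
r=least_squares(f,[.5,-.09,1.35,-.04],loss='soft_l1');print(r.x);print(r.fun.reshape(-1,2).round(1).tolist());print('slot',w(r.x,(r.x[3],0,.038)))
```

```text
near/-y (array([ 0.5358, -0.1466,  0.0544]), np.float64(0.0013351133059776989)) far/-y (array([ 0.5545, -0.0672,  0.0491]), np.float64(0.002705541023505627))
0.05 near+y [ 0.4483 -0.1213  0.05  ] far+y [ 0.4641 -0.0431  0.05  ] near-y [ 0.5381 -0.1436  0.05  ] [ 0.5371 -0.1482  0.05  ] far-y [ 0.5525 -0.0675  0.05  ] [ 0.5556 -0.0677  0.05  ]
0.06 near+y [ 0.443 -0.128  0.06 ] far+y [ 0.4586 -0.0508  0.06  ] near-y [ 0.5315 -0.1499  0.06  ] [ 0.5356 -0.1455  0.06  ] far-y [ 0.5458 -0.0748  0.06  ] [ 0.554  -0.0657  0.06  ]
[ 0.4995 -0.0927  1.3458 -0.0442]
[[1.6, 0.7], [0.8, 2.2], [-0.3, -1.3], [-0.0, -0.6], [-0.1, 0.2], [2.2, -0.5], [-0.4, -1.9], [-1.2, -2.4], [-0.6, 0.7], [0.9, -0.4], [-0.1, 0.4], [0.6, -0.1], [-0.3, -0.2], [0.2, -1.2], [-0.3, 0.6], [0.4, 0.8]]
slot [ 0.4897 -0.1357  0.038 ]
```

>>> jog_arm(
  commands=[
    [0,0,0,-0.04,0],
    [0,-0.19,0.057,-0.05,-30],
    [0,-0.19,0.057,-0.05,-30],
    [0,-0.19,0.057,-0.05,-30],
    [0,-0.19,0.057,-0.05,-30],
  ],
)

```text
t: 9.15
position: [0.4218, 0.2117, 0.3127]
ee_rot: [-0.001, 0.57, 0.822, -0.001]
contact_force: [-0.1, -0.2, -0.8]
finger_gap: 0.0078
gripper_force: 25.0
```

>>> jog_arm(
  commands=[
    [0,-0.197,-0.033,0,-30],
    [0,-0.197,-0.033,0,-30],
    [0,-0.197,-0.033,0,-30],
    [0,-0.197,-0.033,0,-30],
    [0,-0.197,-0.033,0,-30],
  ],
)

```text
t: 9.57
position: [0.4555, 0.0332, 0.3126]
ee_rot: [-0.002, 0.34, 0.94, -0.0]
contact_force: [1.1, -0.4, -1.2]
finger_gap: 0.008
gripper_force: 25.0
```

>>> jog_arm(
  commands=[
    [0,-0.134,-0.108,0,-26.5],
    [0,-0.134,-0.108,0,-26.5],
    [0,-0.134,-0.108,0.02,-26.5],
    [0,-0.134,-0.108,0.04,-26.5],
    [0,-0.134,-0.108,0.06,-26.5],
  ],
)

```text
t: 9.98
position: [0.4902, -0.1361, 0.258]
ee_rot: [0.002, 0.117, 0.993, -0.001]
contact_force: [0.2, 1.4, -1.2]
finger_gap: 0.0079
gripper_force: 25.0
```

>>> jog_arm(
  commands=[
    [0,0,0,0.025,0],
    [0,0,0,0.055,0],
    [0,0,0,0.055,0],
    [0,0,0,0.055,0],
  ],
)

```text
t: 10.32
position: [0.4869, -0.1322, 0.1984]
ee_rot: [-0.004, 0.118, 0.993, 0.001]
contact_force: [0.4, -0.3, -0.8]
finger_gap: 0.008
gripper_force: 25.0
```

Run:
```python
from h import *
from scipy.spatial.transform import Rotation as Ro
s=ctrl.state();q=s['ee_rot'];print(s['position'],Ro.from_quat([*q[1:],q[0]]).as_matrix().round(3))
a=snap('side','s6')
cv2.imwrite('pics/c6.png',cv2.resize(a[235:345,325:425],(545,600),interpolation=cv2.INTER_CUBIC)[:,:,::-1])
```

```text
[ 0.48692234 -0.13217582  0.19842101] [[-0.972  0.235 -0.007]
 [ 0.235  0.972  0.003]
 [ 0.007  0.001 -1.   ]]
```

View pics/c6.png

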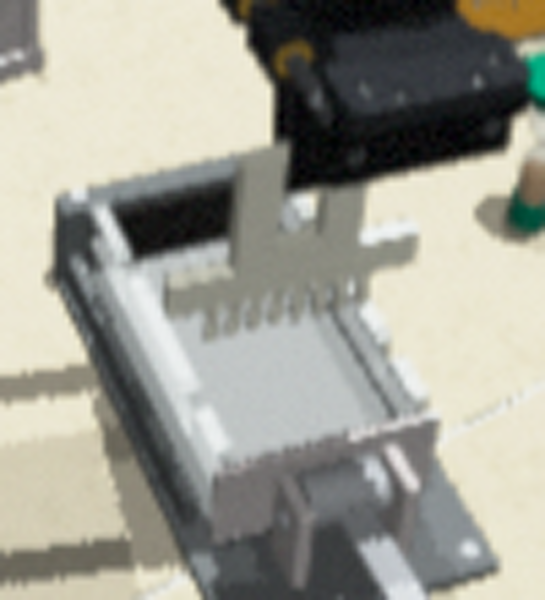

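Run:
```python
from h import *
np.set_printoptions(precision=4,suppress=True)
s=ctrl.state()['position']
e=np.array([np.cos(1.346),np.sin(1.346)]);n=np.array([-e[1],e[0]])
for z in(.110,.114,.118):
  A=onz('side',(325+168/5.45,235+310/5.45),z);B=onz('side',(325+417/5.45,235+262/5.45),z);d=(A-B)[:2]
  m=(A+B)[:2]/2-s[:2]; print(z,'width',np.linalg.norm(d),'az',np.degrees(np.arctan2(d[1],d[0]))-90,'centre off: along x',m@e,'y',m@n)
g=np.array([.4897,-.1357])-s[:2];print('TCP to slot: along e',g@e,'n',g@n)
```

```text
0.11 width 0.11094130009534306 az 73.34047530637102 centre off: along x -0.0008302067547887722 y 0.001642068924422522
0.114 width 0.11027950228178929 az 73.34047530637102 centre off: along x -0.004147917886795339 y 0.003502976287284469
0.118 width 0.10961770446823554 az 73.34047530637105 centre off: along x -0.007465629018801931 y 0.00536388365014641
TCP to slot: along e -0.0028493299431099402 n -0.0019234519115197053
```

>>> jog_arm(
  commands=[
    [0,0,0,0,0],
    [0,0,0,0,0],
  ],
)

```text
t: 10.53
position: [0.4902, -0.1328, 0.2043]
ee_rot: [0.002, 0.118, 0.993, -0.0]
contact_force: [-0.1, -0.3, -0.3]
finger_gap: 0.0077
gripper_force: 25.0
```

>>> jog_arm(
  commands=[
    [0,-0.003,-0.003,0,-0.7],
    [0,-0.003,-0.003,0.02,-0.7],
    [0,-0.003,-0.003,0.04,-0.7],
    [0,-0.003,-0.003,0.054,-0.7],
    [0,-0.003,-0.003,0.054,-0.7],
  ],
)

```text
t: 10.95
position: [0.4899, -0.1358, 0.1456]
ee_rot: [-0.002, 0.112, 0.994, 0.001]
contact_force: [-1.0, 0.2, -0.7]
finger_gap: 0.0078
gripper_force: 25.0
```

>>> jog_arm(
  commands=[
    [0,0,0,0,0],
    [0,0,0,0,0],
  ],
)

```text
t: 11.12
position: [0.4922, -0.1367, 0.1497]
ee_rot: [0.001, 0.112, 0.994, -0.0]
contact_force: [0.1, -0.3, -1.3]
finger_gap: 0.0075
gripper_force: 25.0
```

Run:
```python
from h import *
print(ctrl.state()['position'],ctrl.state()['contact_force'])
a=snap('side','s7')
cv2.imwrite('pics/c7.png',cv2.resize(a[250:340,335:415],(533,600),interpolation=cv2.INTER_CUBIC)[:,:,::-1])
```

```text
[ 0.49222848 -0.13671379  0.14969213] [ 0.09577665 -0.26054394 -1.29077237]
```

View pics/c7.png

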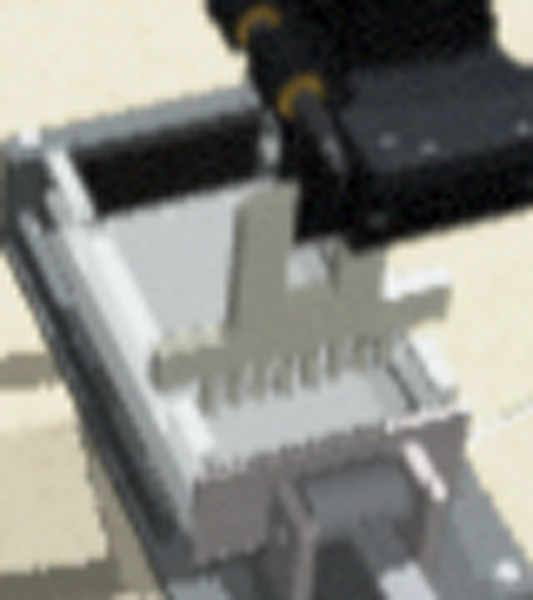

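>>> jog_arm(
  commands=[
    [0,0,0,0.005,0],
    [0,0,0,0.01,0],
    [0,0,0,0.014,0],
    [0,0,0,0.014,0],
  ],
  newtons=15,
)

```text
t: 11.5
position: [0.4916, -0.1357, 0.1336]
ee_rot: [0.001, 0.112, 0.994, 0.001]
contact_force: [2.9, 2.9, -0.9]
finger_gap: 0.0079
gripper_force: 15.1
```

>>> jog_arm(
  commands=[
    [0,0,0,0.004,0],
    [0,0,0,0.008,0],
    [0,0,0,0.01,0],
    [0,0,0,0.01,0],
  ],
)

```text
t: 11.83
position: [0.4911, -0.1358, 0.1232]
ee_rot: [-0.0, 0.112, 0.994, 0.001]
contact_force: [2.5, 6.1, -0.7]
finger_gap: 0.008
gripper_force: 15.1
```

>>> jog_arm(
  commands=[
    [0,0,0.0015,0.001,0],
    [0,0,0.0015,0.003,0],
    [0,0,0.0015,0.005,0],
    [0,0,0.0015,0.005,0],
  ],
)

```text
t: 12.17
position: [0.4916, -0.1353, 0.1218]
ee_rot: [-0.001, 0.112, 0.994, -0.0]
contact_force: [-6.9, 5.4, 16.1]
finger_gap: 0.0078
gripper_force: 15.0
```

>>> jog_arm(
  commands=[
    [0.01,0,0,-0.002,0],
    [0.03,0,0,-0.002,0],
    [0.04,0,0,-0.002,0],
    [0.04,0,0,-0.002,0],
    [0.04,0,0,-0.002,0],
  ],
)

```text
t: 12.58
position: [0.491, -0.135, 0.1202]
ee_rot: [-0.001, 0.112, 0.994, -0.0]
contact_force: [0.6, -1.2, 0.2]
finger_gap: 0.0313
gripper_force: 0.0
```

>>> jog_arm(
  commands=[
    [0.04,0,0,-0.01,0],
    [0.04,0,0,-0.03,0],
    [0.04,0,0,-0.06,0],
    [0.04,0,0,-0.1,0],
    [0.04,0,0,-0.14,0],
  ],
)

```text
t: 13.0
position: [0.4907, -0.1347, 0.262]
ee_rot: [-0.001, 0.112, 0.994, 0.0]
contact_force: [1.0, -0.2, -0.1]
finger_gap: 0.0402
gripper_force: 0.0
```

>>> jog_arm(
  commands=[
    [0.04,0.05,0.1,0,0],
    [0.04,0.05,0.15,0,0],
    [0.04,0.05,0.15,0,0],
    [0.04,0.05,0.15,0,0],
    [0.04,0.05,0.15,0,0],
  ],
)

```text
t: 13.42
position: [0.4756, 0.027, 0.2619]
ee_rot: [0.0, 0.109, 0.994, 0.001]
contact_force: [0.5, -1.0, 0.1]
finger_gap: 0.0398
gripper_force: 0.0
```

Run:
```python
from h import *
print(ctrl.state()['position'],ctrl.state()['t'])
a=snap('side','s8');b=snap('top','t8')
r=lambda im,y,x,h,w,W,H: cv2.resize(im[y:y+h,x:x+w],(W,H),interpolation=cv2.INTER_CUBIC)
cv2.imwrite('pics/c8.png',np.hstack([r(a,150,260,220,160,400,550),r(b,150,370,137,100,400,550)])[:,:,::-1])
for z in(.118,):
  print([proj('side',[.4897+d*-.975*.028,-.1357+d*.222*.028,z]) for d in(1,-1)],[proj('side',[.4897+d*-.975*.056,-.1357+d*.222*.056,.058]) for d in(1,-1)])
print([d for d in viewer.spot_in('side','comb_teeth')])
```

```text
[0.47557142 0.02698843 0.26189498] 13.4167
[array([369.67720324, 288.07773461]), array([392.20046686, 282.45450474])] [array([356.89751735, 308.81555644]), array([400.35087425, 297.45630861])]
[{'bbox': [361.3, 284.9, 36.7, 30.3], 'confidence': 0.76}, {'bbox': [246.2, 172.8, 31.8, 18.7], 'confidence': 0.58}, {'bbox': [214.8, 164.1, 15.6, 29.3], 'confidence': 0.57}]
```

View pics/c8.png

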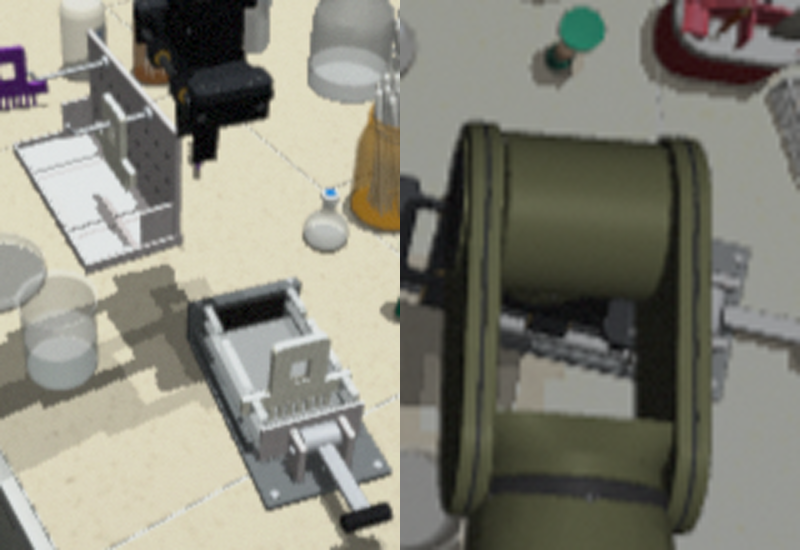

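```bash
python3 -c "
from h import *
print(job.close_job())"
```

```text
the job is handed in; nothing more can be done
None
```

The job is handed in at about 13.5 s of the 62 s limit: the lever is folded fully down, and the eight-tooth comb is upright and home, teeth down, in the slots nearest the lever. The blade comb is still hanging, and the flask and sand timer were never touched. The comb's seating was checked by arm height, contact force and a last side picture. I have not seen the verdict.

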